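# Rake loose pencils into the grooves of a pencil tray

## Robot

A 6-joint arm with a two-finger parallel gripper is mounted at the origin on a cart in front of the work surface, level with it; the furniture and walls round the work are solid. World frame = base frame: x ahead of the robot, y to its left, z up, the work surface at z = 0. Lengths are in m, angles in rad, forces in N, time in s.
With the tool pointing down it reaches from about 0.3 to 0.825 m from the base axis. Payload 5.4 kg.
Tool frame: the origin (TCP) lies at the very end of the fingers, on their centre line; the grasp point (between the pads) lies 19 mm behind it; z points along the fingers, y is the line along which they close (so a half turn about z gives the same grasp; the last joint's range is limited). The gripper opens to 92 mm and grips with 3 to 60 N. Pads are 20 mm wide; open, the fingers measure 128 mm over their backs; the gripper's body (75 mm by 189 mm) begins 69 mm behind the grasp point.
Start: joints at [1.113, 0.158, 1.597, -0, 1.386, -0.21], TCP at [0.141, 0.557, 0.215] pointing down, gripper open.
Joint ranges: [-2.91, 2.91], [-0.94, 2.29], [0.18, 2.7], [-1.29, 4.43], [0.17, 2.64], [-3, 3]. Speed limits (rad/s): [2.57, 2.57, 3.14, 3.14, 3.14, 3.14].

## Interface

Orientations are given as a rotation vector (axis times angle).
In Python, from workcell import bot gives the robot as it stands. Calls block until the motion is done:
- bot.goto(position, orientation): joint-space move of the TCP to a pose.
- bot.line_to(position, rot=None, max_speed=0.15): straight line of the TCP; rot=None keeps the orientation; max_speed is the mean speed in m/s.
- bot.set_joints(angles): joint-space move.
- bot.set_gripper(opening, newtons=None): opening from 0.0 (shut) to 1.0 (fully open); newtons is the grip in N (None keeps the last); returns when the fingers have stopped.
- bot.hold(seconds).
- bot.inverse_kinematics(position, orientation): joint angles nearest the present ones, or None.
- bot.read_camera(name): name is "side" or "top"; returns a dict with "pixels" (400x640x3 uint8, blue, green, red), "fx", "fy", "cx", "cy" (pixels), "k1" (the pictures are not rectified: a ray, as slopes to the right and down, at radius r is drawn at 1 + k1 r^2 times it, then the intrinsics apply), "R" (3x3) and "t" (3): a world point X has camera coordinates R X + t. Camera axes: x right, y down, z forward; pixel columns grow to the right and rows downward; lengths in m; the calibration is good to about 2 mm. A picture is of the moment at which its call begins. There is no depth.
A pose or a line that the arm cannot do raises bot.MotionError and nothing moves.
- bot.job_done(): hands the job in; it is judged then, once.
Readings, each from a call of its own:
- bot.current_clock(): time.
- bot.current_joints(): joint angles.
- bot.current_joint_vel(): joint speeds.
- bot.current_effort(): joint torques, N m.
- bot.current_ee_pos(): TCP position.
- bot.current_tool_rot(): TCP orientation.
- bot.current_contact_force(): force on the tool from outside, world axes, zero at the start.
- bot.current_ft_torque(): the same for the moment, N m.
- bot.current_opening(): opening from 0.0 (shut) to 1.0 (fully open).
- bot.current_grip_force(): force on a finger pad.
Only numpy, scipy, OpenCV 4.12 (cv2) and the standard library are available. Lean on these libraries where they do the work, as an engineer would, in place of code of your own. Each camera call takes 0.05 s, during which the arm holds its last target. There are 200 camera calls.

## Task

Three round pencils lie askew across the ridges of the grooved wooden tray. Take the rake from its stand, rest its tines lightly on a bare ridge and comb the pencils across the ridges until each lies flat down in a groove of its own; where the rake catches, ease it back rather than force it, move the pencils only with the rake, and do not disturb the eraser, ink bottle and tape roll. Then hang the rake back on its stand as it was and let go.

Things in the scene. Friction and masses are not known exactly. Their poses are not given: they have to be found in the camera images.
- tray: fixed plywood tray, 218 (its x) x 164 (y) x 28 mm high, inside 204 x 150 mm; origin at the centre of its underside. 13 grooves run along its y, centres at x = -96, -80 ... +96 mm, 12 mm wide, floor 4 mm above the origin. Between them 12 ridges, 4 mm thick, at x = -88, -72 ... +88 mm, their rounded tops 15 mm above the origin
- bare_ridge (a point): point on the tray: middle of the top of its first ridge (tray x = -88 mm, y = 0); axes as the tray's. The strip from the tray's -x wall to 10 mm past this ridge is bare of pencils at the start, so the tines can be set down on the ridge here and the pencils pushed toward the tray's +x
- pencil_a: loose unsharpened round black pencil, 9 mm thick, 110 mm long, 14 g; origin at mid-length on its axis, its y along the pencil. Starts on the ridge tops (axis 19.5 mm above the tray's origin), slanting 18 to 29 degrees to the grooves. Down in a groove its axis is 8.5 mm above the tray's origin and its top 2 mm below the ridge tops
- pencil_b: second pencil, same as pencil_a. A skewed pencil turns along the row of tines as it is pushed slowly and drops into the next free groove; while half fallen it can wedge between a tine and a ridge and stop the rake hard: drawing the rake back about 5 mm lets it drop
- pencil_c: third pencil, same as pencil_a
- rake: loose hand rake, 190 to 270 g, hanging upright in its stand. Origin at the centre of the underside of its collar (44 (x) x 30 (y) x 6 mm), z up along the handle. The wooden handle, 22 (x) x 34 (y) mm, reaches from 6 to 68 mm above the origin; grip it across its 22 mm from above
- rake_high_tip (a point): point on the rake's axis 66 mm below its origin. Head: bar 112 mm long (along y), 10 mm thick, with 6 round flat-ended tines 7 mm thick, 22 mm long, at y = -50, -30 ... +50 mm, x = 0. It is clamped on the shank at a setting that differs each time and is not reported: the tips lie 0 to 12 mm below this point, to be found by touch. Rake and tray are rigid; the clamp does not slip under 40 N
- stand: fixed grey metal stand, 60 (x) x 156 (y) x 92 mm high, origin at the centre of its underside; two rails along its y, 26 mm apart, tops 92 mm high, carry the rake's collar, the shank (16 mm thick) and head bar hanging lengthwise between them. The rake lifts straight up
- stand_rest (a point): point on the stand, midway between the rails at the height of their tops: the rake's origin lies here when hung, its y along the rails; axes as the stand's
- rubber: bystander: eraser, 20 x 42 x 12 mm, origin at the centre of its underside
- ink_bottle: bystander: small dropper bottle, 40 mm wide, 70 mm high, origin at the centre of its underside
- tape: bystander: roll of blue tape, 110 mm wide, 79 mm high, origin at the centre of its underside
Things that resemble listed ones, but are neither listed nor needed, are in the scene too. What is shaped like the stand but yellow is not meant.

How it is judged:
On the way, in this order (a step that is already met when the one before it is completed fails the run):
1. the rake, taken from its stand, rests its tines on the tray (horizontal distance between rake and stand_rest above 0.08 m and contact force between rake and tray above 0.5 N), for 0.05 s.
2. all three pencils lie flat down in grooves, the rake still away from its stand (z of pencil_a in the frame of tray between 0.006 and 0.0105 m and x of pencil_a in the frame of tray between -0.102 and 0.102 m and y of pencil_a in the frame of tray between -0.03 and 0.03 m and angle between the y axis of each of pencil_a, pencil_b, pencil_c and the y axis of tray, either way round below 0.06 rad and z of pencil_b in the frame of tray between 0.006 and 0.0105 m and x of pencil_b in the frame of tray between -0.102 and 0.102 m and y of pencil_b in the frame of tray between -0.03 and 0.03 m and z of pencil_c in the frame of tray between 0.006 and 0.0105 m and x of pencil_c in the frame of tray between -0.102 and 0.102 m and y of pencil_c in the frame of tray between -0.03 and 0.03 m and horizontal distance between rake and stand_rest above 0.05 m), for 0.2 s.
At the end, for the whole second after the job is handed in: Each pencil at rest in a groove: axis 6 to 10.5 mm above the tray's origin, within 0.06 rad of the grooves, its middle within 30 mm of theirs. Rake hung and released: within 8 mm across, 30 mm along the rails and 3 mm in height of stand_rest, upright within 0.08 rad (z of pencil_a in the frame of tray between 0.006 and 0.0105 m and x of pencil_a in the frame of tray between -0.102 and 0.102 m and y of pencil_a in the frame of tray between -0.03 and 0.03 m and angle between the y axis of each of pencil_a, pencil_b, pencil_c and the y axis of tray, either way round below 0.06 rad and z of pencil_b in the frame of tray between 0.006 and 0.0105 m and x of pencil_b in the frame of tray between -0.102 and 0.102 m and y of pencil_b in the frame of tray between -0.03 and 0.03 m and z of pencil_c in the frame of tray between 0.006 and 0.0105 m and x of pencil_c in the frame of tray between -0.102 and 0.102 m and y of pencil_c in the frame of tray between -0.03 and 0.03 m and linear speed of each of pencil_a, pencil_b, pencil_c, rake below 0.02 m/s and x of rake in the frame of stand_rest between -0.008 and 0.008 m and y of rake in the frame of stand_rest between -0.03 and 0.03 m and z of rake in the frame of stand_rest between -0.003 and 0.003 m and angle between rake's own z axis and vertical below 0.08 rad and contact force between the fingers and rake below 0.2 N); the robot touches nothing.
It fails at once if the rake is pressed on the tray with more than 30 N (contact force between rake and tray above 30 N).
It fails at once if the gripper touches a pencil (contact force between the fingers and pencil_a above 0.5 N or contact force between the fingers and pencil_b above 0.5 N or contact force between the fingers and pencil_c above 0.5 N).
It fails at once if a bystander is moved by more than 20 mm (distance of any of rubber, ink_bottle, tape from where it was at the start of the episode above 0.02 m).
It also fails if it takes over 61 s, if anything falls off the work surface, if the arm or the gripper's body presses on something with over 40 N, if the wrist force passes 120 N, or if a joint passes its speed limit or range.

## Working session

There is one attempt and no reset: what is moved stays moved. The work goes in short steps, each a Python script; the robot and the scene stay as the last script left them, time stands still between calls to the robot, and variables do not carry over. Pictures are saved under pics/ and viewed, at most 10 in all, crops included, and the job is handed in when it is done.

```bash
ls; mkdir -p pics; python3 - <<'E'
from workcell import bot
import cv2
for n in ("side","top"):
    c=bot.read_camera(n); cv2.imwrite(f"pics/{n}0.png",c["pixels"])
    print(n,{k:(v if not hasattr(v,'tolist') else v.tolist()) for k,v in c.items() if k!="pixels"})
print(bot.current_clock(),bot.current_tool_rot(),bot.current_contact_force())
E
```

```text
pics
side {'fx': 370.5609259245429, 'fy': 370.5609259245429, 'cx': 319.08516376271734, 'cy': 198.37498918313887, 'k1': 0.02607148311332768, 'R': [[0.9911002029134408, -0.1331160048915698, 0.0007190456480226297], [-0.04994082672955927, -0.376824977767741, -0.9249372140615327], [0.12339490107174009, 0.9166695508044593, -0.3801192352636819]], 't': [-0.5467198741231768, 0.16709426964157226, 0.6687629223678097]}
top {'fx': 391.4767492539563, 'fy': 391.4767492539563, 'cx': 315.1612074442236, 'cy': 202.74500203265035, 'k1': -0.06108423890147636, 'R': [[0.018574511944702624, -0.9995644421308898, 0.022932804747333578], [-0.9949957509933898, -0.02073210474005308, -0.09774269966676521], [0.09817557237478218, -0.021002520339490138, -0.9949474614914465]], 't': [0.11373623144205051, 0.5610025487553236, 1.0318986637034888]}
0.1 [-3.88135317e-01 -3.11699941e+00  2.46451135e-03] [-0.39625679 -0.53740538 -0.11377288]
```

View pics/top0.png

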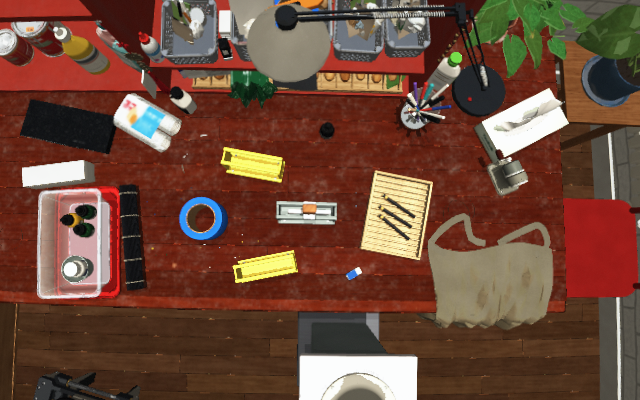

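View pics/side0.png

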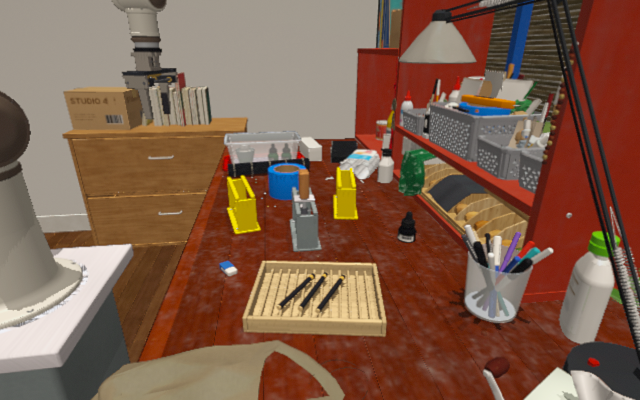

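```bash
cat > h.py <<'E'
import numpy as np, cv2
from workcell import bot
def proj(c,X):
    X=np.atleast_2d(X); p=X@np.array(c["R"]).T+c["t"]; s=p[:,:2]/p[:,2:]
    s=s*(1+c["k1"]*(s**2).sum(1,keepdims=True))
    return s*[c["fx"],c["fy"]]+[c["cx"],c["cy"]]
def plane(c,uv,z):
    d=(np.atleast_2d(uv)-[c["cx"],c["cy"]])/[c["fx"],c["fy"]]; s=d.copy()
    for _ in range(20): s=d/(1+c["k1"]*(s**2).sum(1,keepdims=True))
    R=np.array(c["R"]); r=np.c_[s,np.ones(len(s))]@R; o=-R.T@np.array(c["t"])
    return o+r*((z-o[2])/r[:,2])[:,None]
def crop(im,x0,y0,w,h,s): return cv2.resize(im[y0:y0+h,x0:x0+w],None,fx=s,fy=s,interpolation=cv2.INTER_CUBIC)
E
python3 - <<'E'
from h import *
t=bot.read_camera("top");s=bot.read_camera("side")
a=crop(t["pixels"],265,165,175,100,4.5)   # 787x450
cv2.imwrite("pics/ct.png",a)
b=crop(s["pixels"],220,160,180,180,3.3)
cv2.imwrite("pics/cs.png",b)
print(a.shape,b.shape)
print(plane(t,[[374,171],[432,182],[422,260],[361,250]],.028))
print(plane(t,[[307,212]],.092), plane(t,[[327,130]],.05),plane(t,[[353,273]],.012))
E
```

```text
(450, 788, 3) (594, 594, 3)
[[ 6.49026958e-01 -3.44614221e-02  2.80000000e-02]
 [ 6.22409530e-01 -1.95090196e-01  2.80000000e-02]
 [ 4.09602754e-01 -1.65729701e-01  2.80000000e-02]
 [ 4.33884487e-01 -3.29042429e-04  2.80000000e-02]]
[[0.52823347 0.14634375 0.092     ]] [[0.75419144 0.09698521 0.05      ]] [[0.37130252 0.01858381 0.012     ]]
```

View pics/ct.png

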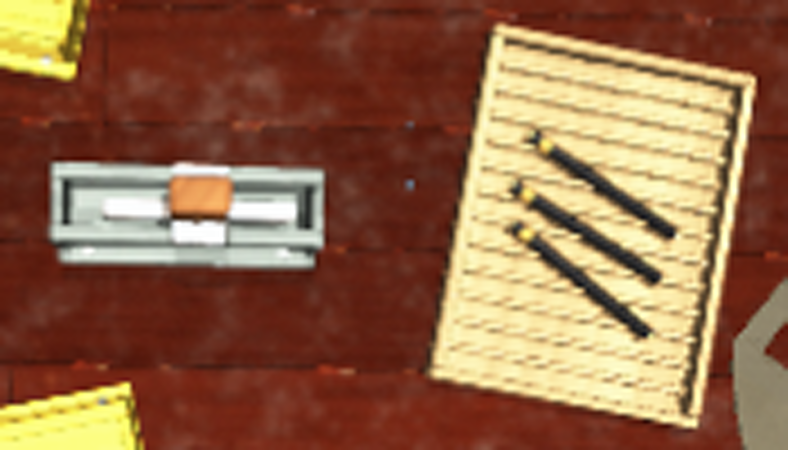

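View pics/cs.png

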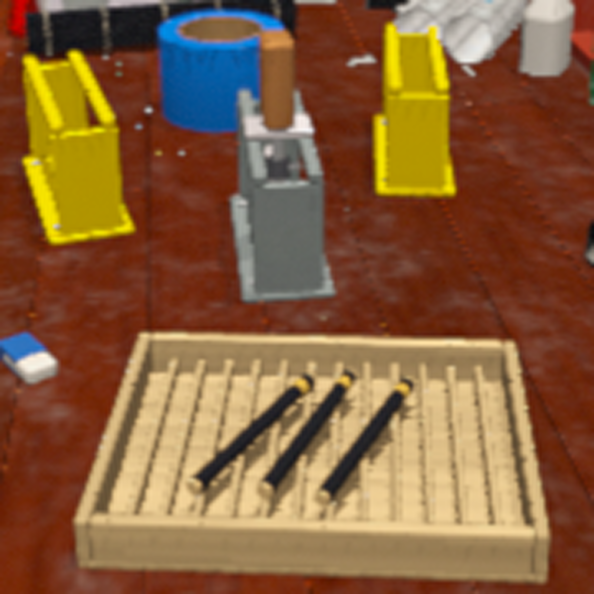

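```bash
cat > fit.py <<'E'
from h import *
from scipy.optimize import least_squares
t=bot.read_camera("top");s=bot.read_camera("side")
T=lambda p:(np.array(p)+.5)/4.5+[265,165]-.5
S=lambda p:(np.array(p)+.5)/3.3+[220,160]-.5
def pose(p,L):
    c,n=np.cos(p[2]),np.sin(p[2]); L=np.array(L,float)
    return np.c_[p[0]+c*L[:,0]-n*L[:,1],p[1]+n*L[:,0]+c*L[:,1],L[:,2]]
# tray: x local ~ world x
tl=[[.109,.082,.028],[.109,-.082,.028],[-.109,-.082,.028],[-.109,.082,.028]]
tt=T([(497,25),(756,75),(697,428),(431,378)])
ts=S([(518,341),(547,528),(78,522),(143,335)])
for nm,f in (("both",lambda p:np.r_[(proj(t,pose(p,tl))-tt).ravel(),(proj(s,pose(p,tl))-ts).ravel()]),("top",lambda p:(proj(t,pose(p,tl))-tt).ravel()),("side",lambda p:(proj(s,pose(p,tl))-ts).ravel())):
    r=least_squares(f,[.53,-.1,-.15]); print(nm,r.x.round(4),r.fun.round(1))
    if nm=="both": P=r.x
# pencils in top
for a,b in [((535,138),(672,234)),((517,188),(656,280)),((513,228),(645,333))]:
    q=plane(t,T([a,b]),.0195); d=q-[P[0],P[1],0]; c,n=np.cos(P[2]),np.sin(P[2])
    l=np.c_[c*d[:,0]+n*d[:,1],-n*d[:,0]+c*d[:,1]]; print("pencil",l.round(3).tolist(),l.mean(0).round(3),np.linalg.norm(l[0]-l[1]))
def pl(p): # side picks for pencils
    pass
q=plane(t,T([(50,163),(323,162),(323,243),(50,240)]),.092);print("stand top",q.round(4).tolist(),q.mean(0))
q=plane(s,S([(255,180),(322,177),(238,92)]),.092);print("stand side rail corners",q.round(4).tolist())
q=plane(s,S([(246,300),(331,293),(232,197)]),0);print("base side",q.round(4).tolist())
q=plane(t,T([(170,177),(232,177),(232,206),(170,206)]),.160);print("handle top",q.round(4).tolist(),q.mean(0))
q=plane(s,S([(258,32),(292,34)]),.160);print("handle side",q.round(4).tolist())
for c in (t,s): print("cam",(-np.array(c["R"]).T@c["t"]).round(2))
E
python3 fit.py
```

```text
both [ 0.5337 -0.0972 -0.1735] [-0.8 -1.4 -0.  -0.9  0.1 -0.7 -0.4 -1.1 -1.2 -0.7  1.2  2.  -1.5 -0.2
 -1.2 -1.4]
top [ 0.5309 -0.0979 -0.1739] [-0.5 -0.4  0.3  0.1  0.3  0.3 -0.1 -0.1]
side [ 0.5348 -0.0963 -0.1734] [-0.7 -1.   1.8  1.6 -0.7 -0.6 -0.7 -1.7]
pencil [[0.043, 0.043], [0.002, -0.05]] [ 0.023 -0.003] 0.1016227829477972
pencil [[0.011, 0.048], [-0.028, -0.045]] [-0.008  0.002] 0.10099368618734732
pencil [[-0.013, 0.047], [-0.061, -0.044]] [-0.037  0.001] 0.10180189150782502
stand top [[0.5549, 0.2261, 0.092], [0.5587, 0.0724, 0.092], [0.513, 0.0718, 0.092], [0.5116, 0.2248, 0.092]] [0.53456325 0.14875314 0.092     ]
stand side rail corners [[0.5145, 0.0638, 0.092], [0.5561, 0.0627, 0.092], [0.5142, 0.2192, 0.092]]
base side [[0.5076, 0.0767, 0.0], [0.5641, 0.0783, 0.0], [0.508, 0.234, 0.0]]
handle top [[0.542, 0.1576, 0.16], [0.5427, 0.1252, 0.16], [0.5274, 0.1249, 0.16], [0.5268, 0.1573, 0.16]] [0.5347001  0.14125346 0.16      ]
handle side [[0.5247, 0.1494, 0.16], [0.5466, 0.1422, 0.16]]
cam [0.45 0.15 1.08]
cam [ 0.47 -0.62  0.41]
```

```bash
cat >> h.py <<'E'
from scipy.spatial.transform import Rotation as Ro
def down(yaw,s): # tool y along world direction yaw (x axis rotated by yaw), s=+-1
    y=s*np.array([np.cos(yaw),np.sin(yaw),0]); z=np.array([0,0,-1.]); x=np.cross(y,z)
    return Ro.from_matrix(np.c_[x,y,z]).as_rotvec()
E
python3 - <<'E'
from h import *
print(bot.current_clock())
best=None
for s in (1,-1):
    o=down(0,s); q=bot.inverse_kinematics([.535,.143,.25],o); q2=bot.inverse_kinematics([.45,-.09,.15],down(-.1737,s)); print(s,q,q2)
    if q is not None and q2 is not None:
        m=max(abs(q[5]),abs(q2[5])); best=min(best,(m,s)) if best else (m,s)
s=best[1]; open("s.txt","w").write(str(s)); o=down(0,s)
bot.goto([.535,.143,.25],o); print(bot.current_clock())
bot.line_to([.535,.143,.108],max_speed=.12); print(bot.current_clock(),bot.current_contact_force())
bot.set_gripper(0,50); print(bot.current_clock(),bot.current_opening(),bot.current_grip_force(),bot.current_contact_force())
bot.line_to([.535,.143,.205],max_speed=.1)
print(bot.current_clock(),bot.current_contact_force(),bot.current_ee_pos())
c=bot.read_camera("side"); cv2.imwrite("pics/lift.png",crop(c["pixels"],240,120,150,130,4))
E
```

```text
0.3
1 [ 4.29443365e-02  8.09352843e-02  1.61151065e+00 -4.44089210e-16
  1.44914672e+00  4.29443365e-02] [-4.61733512e-01 -8.84457769e-02  1.98244592e+00 -4.44089210e-16
  1.24759251e+00 -2.88033512e-01]
-1 None [-4.61733512e-01 -8.84457769e-02  1.98244592e+00 -4.44089210e-16
  1.24759251e+00  2.85355914e+00]
2.3583
3.6917 [-0.27582178  0.45725193 -0.2234182 ]
4.75 0.23901190416366616 49.999319314956665 [-0.19019275  0.0870563  -0.17189929]
5.8667 [-0.17222722  0.10693776 -2.55806607] [0.5343966  0.14298302 0.20401801]
```

View pics/lift.png

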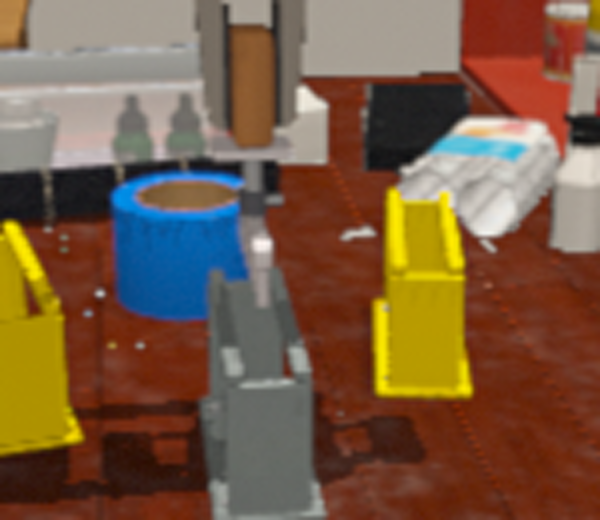

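```bash
cat >> h.py <<'E'
P=np.array([.5325,-.0972,-.1737])
def tw(x,y): return P[:2]+[np.cos(P[2])*x-np.sin(P[2])*y, np.sin(P[2])*x+np.cos(P[2])*y]
S_=int(open("s.txt").read()); OT=down(P[2],S_)
E
python3 - <<'E'
from h import *
c=bot.read_camera("side")
for z in (.11,.114,.118,.122): print(z,proj(c,[.5344,.093,z]))
bot.goto([*tw(-.088,0),.2],OT)
bot.line_to([*tw(-.088,0),.13],max_speed=.15)
print(bot.current_clock(),tw(-.088,0),bot.current_ee_pos(),bot.current_contact_force())
c=bot.read_camera("side"); t=bot.read_camera("top")
a=crop(c["pixels"],225,170,170,170,3.5);b=crop(t["pixels"],355,165,85,105,5.66)[:595]
cv2.imwrite("pics/ridge.png",cv2.resize(np.hstack([a,b[:,:].copy() if b.shape[0]==595 else cv2.copyMakeBorder(b,0,595-b.shape[0],0,0,0)]),None,fx=.74,fy=.74))
E
```

```text
0.11 [[305.0951292 200.0980261]]
0.114 [[305.06911775 198.33601766]]
0.118 [[305.04298762 196.56709569]]
0.122 [[305.01673792 194.79121309]]
7.5417 [ 0.44582422 -0.08199115] [ 0.44651121 -0.08171915  0.1306299 ] [ 0.64932456  0.71813432 -2.01521847]
```

View pics/ridge.png

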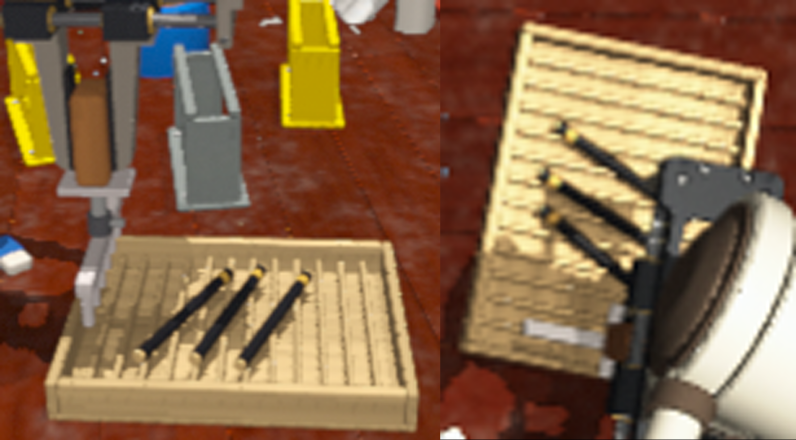

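```bash
python3 - <<'E'
from h import *
bot.hold(.2); e=bot.current_ee_pos(); print(e,bot.current_contact_force())
c=bot.read_camera("side"); t=bot.read_camera("top")
R=np.array([[np.cos(P[2]),-np.sin(P[2])],[np.sin(P[2]),np.cos(P[2])]])
f=e[:2]+R@[0,-.05]; 
for z in (.040,.044,.048,.052): print(z,proj(c,[*f,z]))
for z in (.065,.075): print("top bar left end",proj(t,[*(e[:2]+R@[0,.056]),z]))
k=c["pixels"]; cv2.imwrite("pics/side_tine.png",crop(k,235,215,100,110,5.4)); 
E
```

```text
[ 0.44640742 -0.08224453  0.13085003] [-0.17511412  0.16939281 -1.80826338]
0.04 [[258.76283086 298.2297165 ]]
0.044 [[258.61250021 296.13426768]]
0.048 [[258.46130898 294.02837936]]
0.052 [[258.30924903 291.91196289]]
top bar left end [[373.33813777 241.8736237 ]]
top bar left end [[374.0029647  241.87979297]]
```

View pics/side_tine.png

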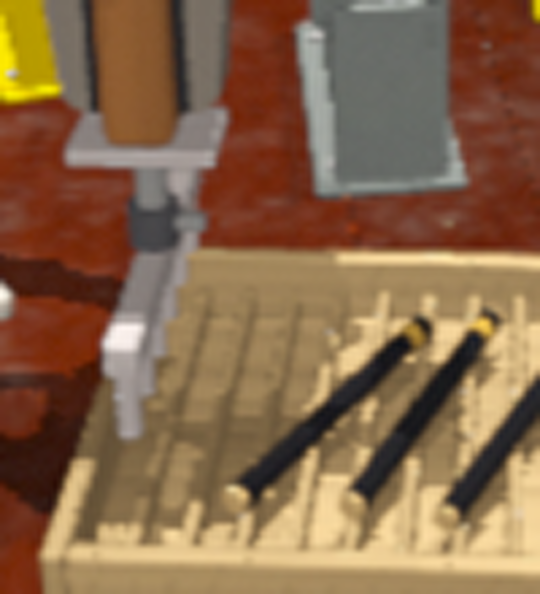

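```bash
sed -i 's/P=np.array(.*/P=np.array([.5337,-.0972,-.1737])/' h.py; python3 - <<'E'
from h import *
xy=tw(-.088,0)
def F(n=4):
    v=[]
    for _ in range(n): v.append(bot.current_contact_force()); bot.hold(.01)
    return np.mean(v,0)
bot.line_to([*xy,.106],max_speed=.06); bot.hold(.15); b=F(8); print(b)
z=.106
while z>.09:
    z-=.0007; bot.line_to([*xy,z],max_speed=.03); f=F()-b
    if f[2]>1.2: break
bot.hold(.1); print(z,F()-b,bot.current_ee_pos(),bot.current_clock())
E
```

```text
[ 0.19228315 -0.01990974 -2.17607222]
0.09829999999999993 [-0.62747663  0.14610211  3.96433462] [ 0.44719605 -0.08206532  0.09856217] 11.9583
```

```bash
cat >> h.py <<'E'
B=np.array([.19,-.02,-2.18])
def F(n=3):
    v=[]
    for _ in range(n): v.append(bot.current_contact_force()); bot.hold(.01)
    f=np.mean(v,0)-B; c,s=np.cos(P[2]),np.sin(P[2]); return np.array([c*f[0]+s*f[1],-s*f[0]+c*f[1],f[2]])
frames=[]
def snap(): frames.append(crop(bot.read_camera("side")["pixels"],240,235,130,100,2))
def sweep(x0,x1,z,y=0.,every=.01,thr=5,step=.002,v=.03):
    x=x0; last=x0; catches=0; log=[]
    while x<x1-1e-6:
        x=min(x+step,x1); bot.line_to([*tw(x,y),z],max_speed=v); f=F(); log.append((round(x*1e3),round(f[0],1),round(f[2],1)))
        if f[0]<-thr or f[2]>8:
            catches+=1; print("catch",round(x,4),f.round(1)); x-=.005; bot.line_to([*tw(x,y),z],max_speed=.05); bot.hold(.2)
            if catches>4: break
        if every and x-last>=every: snap(); last=x
    print(log); return x
def save(n):
    while len(frames)%3: frames.append(frames[-1]*0)
    cv2.imwrite(n,np.vstack([np.hstack(frames[i:i+3]) for i in range(0,len(frames),3)][:3]))
E
python3 - <<'E'
from h import *
print(F(),bot.current_clock())
bot.line_to([*tw(-.088,0),.0993],max_speed=.02); print(F(6))
x=sweep(-.086,-.02,.0993,every=.011)
print(x,bot.current_ee_pos(),bot.current_clock())
snap(); save("pics/m1.png")
E
```

```text
[-0.75791432  0.12368841  3.81799027] 11.9833
[0.22526782 0.06401457 0.14384787]
catch -0.036 [-5.5 -0.4  2.1]
[(-84, np.float64(-0.2), np.float64(0.4)), (-82, np.float64(-0.1), np.float64(0.5)), (-80, np.float64(0.0), np.float64(0.4)), (-78, np.float64(-0.6), np.float64(0.2)), (-76, np.float64(-0.2), np.float64(0.5)), (-74, np.float64(-0.5), np.float64(0.1)), (-72, np.float64(-0.5), np.float64(0.2)), (-70, np.float64(0.0), np.float64(0.4)), (-68, np.float64(-0.1), np.float64(0.3)), (-66, np.float64(0.0), np.float64(0.1)), (-64, np.float64(-0.1), np.float64(-0.1)), (-62, np.float64(-0.3), np.float64(0.5)), (-60, np.float64(-0.0), np.float64(0.2)), (-58, np.float64(-0.1), np.float64(0.6)), (-56, np.float64(-0.1), np.float64(0.7)), (-54, np.float64(-0.3), np.float64(0.2)), (-52, np.float64(-0.2), np.float64(0.3)), (-50, np.float64(-0.3), np.float64(0.6)), (-48, np.float64(0.2), np.float64(-0.4)), (-46, np.float64(-0.3), np.float64(0.2)), (-44, np.float64(-0.3), np.float64(-0.2)), (-42, np.float64(-0.4), np.float64(0.1)), (-40, np.float64(0.7), np.float64(0.4)), (-38, np.float64(-0.8), np.float64(0.3)), (-36, np.float64(-5.5), np.float64(2.1)), (-39, np.float64(-0.0), np.float64(-0.1)), (-37, np.float64(-0.4), np.float64(0.2)), (-35, np.float64(0.0), np.float64(0.3)), (-33, np.float64(-0.1), np.float64(0.1)), (-31, np.float64(-0.3), np.float64(0.3)), (-29, np.float64(-0.1), np.float64(0.3)), (-27, np.float64(0.4), np.float64(-0.4)), (-25, np.float64(-0.3), np.float64(0.1)), (-23, np.float64(-0.5), np.float64(0.4)), (-21, np.float64(-0.0), np.float64(-0.1)), (-20, np.float64(-0.3), np.float64(-0.1))]
-0.02 [ 0.51398515 -0.09373959  0.09925487] 22.9167
```

View pics/m1.png

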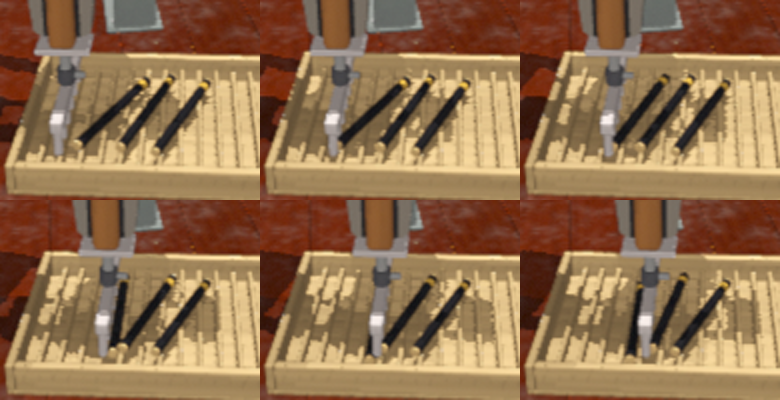

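```bash
python3 - <<'E'
from h import *
x=sweep(-.02,.056,.0993,every=.0125)
print(x,bot.current_ee_pos(),bot.current_clock())
bot.line_to([*tw(x-.004,0),.0993],max_speed=.05)
bot.line_to([*tw(x-.004,0),.2],max_speed=.15); print(F())
while len(frames)>6: frames.pop(0)
c=bot.read_camera("side"); t=bot.read_camera("top"); cv2.imwrite("pics/after_top.png",t["pixels"]); cv2.imwrite("pics/after_side.png",c["pixels"])
a=crop(c["pixels"],240,235,130,100,2)
frames.append(a); save("pics/m2.png"); print(bot.current_clock())
E
```

```text
[(-18, np.float64(-0.1), np.float64(0.4)), (-16, np.float64(-0.2), np.float64(0.2)), (-14, np.float64(-0.4), np.float64(-0.0)), (-12, np.float64(-0.2), np.float64(0.4)), (-10, np.float64(0.0), np.float64(0.6)), (-8, np.float64(-0.0), np.float64(0.3)), (-6, np.float64(-0.6), np.float64(0.6)), (-4, np.float64(0.0), np.float64(0.1)), (-2, np.float64(0.1), np.float64(0.5)), (0, np.float64(-0.2), np.float64(0.0)), (2, np.float64(0.1), np.float64(-0.1)), (4, np.float64(-0.0), np.float64(0.3)), (6, np.float64(-0.3), np.float64(0.6)), (8, np.float64(-0.1), np.float64(-0.2)), (10, np.float64(-0.6), np.float64(0.1)), (12, np.float64(0.0), np.float64(0.2)), (14, np.float64(-0.5), np.float64(0.4)), (16, np.float64(-0.8), np.float64(0.4)), (18, np.float64(-0.6), np.float64(0.1)), (20, np.float64(-0.3), np.float64(0.4)), (22, np.float64(-0.3), np.float64(0.1)), (24, np.float64(-0.6), np.float64(-0.2)), (26, np.float64(-0.1), np.float64(0.2)), (28, np.float64(-0.5), np.float64(0.1)), (30, np.float64(0.1), np.float64(-0.1)), (32, np.float64(-0.1), np.float64(-0.3)), (34, np.float64(-0.2), np.float64(-0.4)), (36, np.float64(-0.3), np.float64(0.4)), (38, np.float64(-0.3), np.float64(0.2)), (40, np.float64(0.1), np.float64(0.2)), (42, np.float64(-0.2), np.float64(0.4)), (44, np.float64(-0.2), np.float64(-0.2)), (46, np.float64(-0.3), np.float64(0.1)), (48, np.float64(-0.2), np.float64(-0.3)), (50, np.float64(-0.7), np.float64(1.0)), (52, np.float64(-0.3), np.float64(-0.0)), (54, np.float64(-0.7), np.float64(0.1)), (56, np.float64(-0.2), np.float64(0.0))]
0.056 [ 0.58892844 -0.10690303  0.09928696] 33.6667
[-0.59502961  0.11794786  0.0554302 ]
34.8667
```

View pics/m2.png

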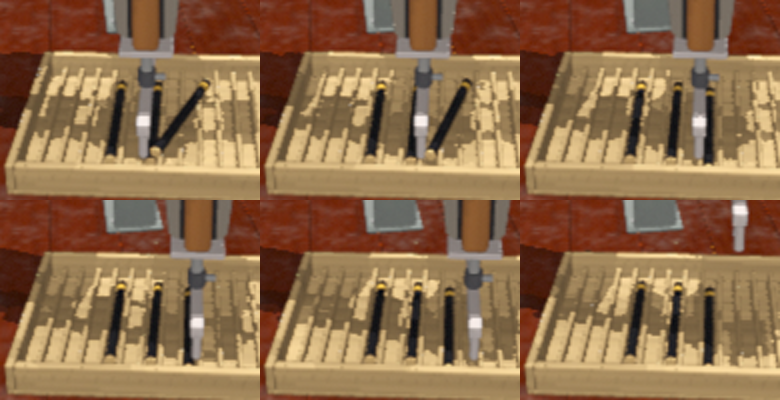

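```bash
python3 - <<'E'
from h import *
c=bot.read_camera("side"); im=c["pixels"]; m=(im.max(2)<60).astype(np.uint8)
m[:250]=0;m[335:]=0;m[:,:250]=0;m[:,380:]=0
n,lab,st,ce=cv2.connectedComponentsWithStats(m)
R=np.array([[np.cos(P[2]),-np.sin(P[2])],[np.sin(P[2]),np.cos(P[2])]])
for i in range(1,n):
    if st[i,4]<40: continue
    v,u=np.nonzero(lab==i); rows=np.unique(v); cen=np.array([[u[v==r].mean(),r] for r in rows])
    for z in (.0085,.0195):
        w=plane(c,cen,z)[:,:2]; l=(w-P[:2])@R; k=np.polyfit(l[:,1],l[:,0],1)
        print(st[i].tolist(),z,"x",(np.polyval(k,0)*1e3).round(1),"slope",k[0].round(3),"y",(l[:,1].min()*1e3).round(),(l[:,1].max()*1e3).round())
o=im.copy(); cv2.imwrite("pics/z.png",crop(o,275,250,100,95,6))
E
```

```text
[293, 280, 9, 32, 125] 0.0085 x -32.8 slope 0.009 y -40.0 47.0
[293, 280, 9, 32, 125] 0.0195 x -31.1 slope 0.009 y -53.0 31.0
[314, 281, 7, 32, 105] 0.0085 x 1.1 slope 0.018 y -41.0 45.0
[314, 281, 7, 32, 105] 0.0195 x 2.0 slope 0.018 y -55.0 29.0
[332, 283, 5, 34, 134] 0.0085 x 30.4 slope 0.007 y -50.0 40.0
[332, 283, 5, 34, 134] 0.0195 x 30.4 slope 0.007 y -63.0 24.0
```

View pics/z.png

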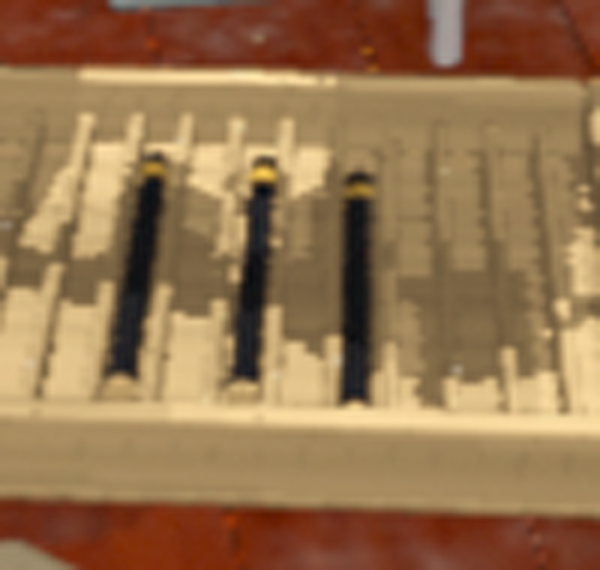

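```bash
python3 - <<'E'
from h import *
o=down(0,S_)
bot.line_to([.535,.143,.21],rot=o,max_speed=.15); bot.hold(.2); print(bot.current_ee_pos(),bot.current_clock())
z=.21
def lo(z,v): bot.line_to([.535,.143,z],max_speed=v); f=F(4); print(round(z,4),f.round(1)); return f
for z in (.18,.15,.125,.112):
    f=lo(z,.1)
    if abs(f).max()>5: print("STOP"); raise SystemExit
while z>.1065:
    z-=.001; f=lo(z,.03)
    if f[2]>2: break
print(bot.current_ee_pos(),bot.current_clock())
bot.set_gripper(.85); bot.hold(.2); print(bot.current_opening(),bot.current_grip_force(),bot.current_contact_force())
bot.line_to([.535,.143,.24],max_speed=.12); bot.hold(.3)
print(bot.current_contact_force(),bot.current_clock())
c=bot.read_camera("side");a=c["pixels"];b=cv2.imread("pics/side0.png")
r=(slice(180,250),slice(285,325)); print("diff vs start at stand",np.abs(a[r].astype(int)-b[r]).mean(), np.abs(a[165:205,295:315].astype(int)-b[165:205,295:315]).mean())
# handle centroid now vs start (orange)
for im in (b,a):
    h=cv2.cvtColor(im,cv2.COLOR_BGR2HSV)[165:205,290:322]; m=(h[...,0]>6)&(h[...,0]<16)&(h[...,1]>110)&(h[...,2]>90); v,u=np.nonzero(m); print(len(u),u.mean()+290,v.mean()+165,v.max()+165)
E
```

```text
[0.53509898 0.14260569 0.20994955] 36.9583
0.18 [-0.1  0.6  0.6]
0.15 [-0.  -0.   0.5]
0.125 [ 0.1 -0.1  0.4]
0.112 [-0.3  0.1 -0. ]
0.111 [ 0.2 -0.  -0.1]
0.11 [ 0.2 -0.4  0.2]
0.109 [-0.5 -0.1  0.4]
0.108 [-0.1  0.2  0.4]
0.107 [-3.3 -0.8  7.5]
[0.53503797 0.14300114 0.10796383] 40.0917
0.851159120090617 0.0 [ 0.49757125 -0.29042163  0.16673714]
[-0.38024804  0.74423603  0.095462  ] 42.7833
diff vs start at stand 10.32297619047619 16.70125
696 310.60919540229884 182.61637931034483 204
714 310.60364145658264 182.6778711484594 204
```

The handle's position in the image is the same as at the start, to within 0.1 px, and the gripper is clear of it.

```bash
python3 -c "
from workcell import bot
print(bot.job_done())"
```

```text
the job is handed in; nothing more can be done
None
```

I handed the job in at about 43 s: by my camera and force readings, all three pencils lie flat in their own grooves (tray x about -32, 0 and +32 mm) and the rake is hung back on its stand and released; the official verdict was not returned.

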